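# Pick the stop that still grips

## Robot

A 6-joint arm with a two-finger parallel gripper is mounted at the origin on the work surface. World frame = base frame: x ahead of the robot, y to its left, z up, the work surface at z = 0. Lengths are in m, angles in rad, forces in N, time in s.
With the tool pointing down it reaches from about 0.375 to 0.925 m from the base axis. Payload 5.7 kg.
Tool frame: the origin (TCP) lies on the mounting face of the last link; the fingertips stand 182 mm ahead of it and the grasp point (between the pads) lies 163 mm ahead of it; y points along the fingers, x is the direction in which the jaws open and shut, and the axes are right-handed (so a half turn about y gives the same grasp; the last joint's range is limited). The gripper opens to 88 mm and grips with 3 to 60 N. Pads are 20 mm wide; open, the fingers measure 115 mm over their backs; the gripper's body (75 mm by 178 mm) begins 61 mm behind the grasp point.
Start: joints at [-1.461, 0.359, 1.51, -0, 1.272, -0.115], TCP at [0.134, -0.585, 0.405] pointing down, gripper open.
Joint ranges: [-2.97, 2.97], [-1.01, 2.36], [0.21, 2.38], [-0.96, 4.11], [0.2, 2.71], [-2.98, 2.98]. Speed limits (rad/s): [2.39, 2.39, 3.14, 3.14, 3.14, 3.14].

## Interface

Orientations are given as a unit quaternion [w, x, y, z].
In Python, from plant import r gives the robot as it stands.
- The arm moves only by the tool arm_command, never from a script. Its argument "steps" is a list of rows, each an object with "translation": the shift along the tool's x, y, z in mm, a list of three; "delta_rot": the turn, a rotation vector about the tool's x, y, z in units of 6 degrees (1.0 is 6 degrees), a list of three; "gripper": the opening, from -1 (shut) to 1 (fully open), so that 0 is half open. A call has 1 to 20 rows; each row is the pose to reach, as a shift and turn from the pose commanded when the call began, along the tool's axes at that moment; what a row does not reach only later rows make up. A row lasts 1/8 s, in which the tool goes at most 62.5 mm and 10.7 degrees, less where a joint would pass 70% of its speed; a pose out of reach is approached as far as the arm can. A call with a gripper value outside its range is refused whole. The fingers move at their own pace and stop on an object; "squeeze" is the grip in N (left out, the last holds). Time passes only in rows, so rows that repeat a pose let the fingers close. It gives the time, the measured TCP pose, the force and the opening at its end, in the units of the state.
- r.sense(): the state, without advancing time (a new reading comes with each control period).
- r.grab_frame(name): name is "side" or "top"; returns a dict with "color" (480x640x3 uint8, blue, green, red), "z_map" (480x640 float32, m along the optical axis (not along the pixel's ray), 0 where there is no reading), "fx", "fy", "cx", "cy" (pixels), "cam_to_world" (4x4, takes a point from camera to world coordinates). Camera axes: x right, y up, looking along -z (the intrinsics and any distortion apply to the point x, -y, -z); pixel columns grow to the right and rows downward; lengths in m; the calibration is good to about 2 mm. A picture is of the moment at which its call begins.
- r.finish_job(): hands the job in, once; it reports no verdict.
Trained networks look in the newest picture that a camera, given by its name, has taken for a name from the list of things; names that differ only in an ending like _2 or _b are one class to them, and where a whole thing is asked for, a point or a joint stands for the part that bears it (a point fixed in the world has none). Each returns a list of dicts, best first, with "confidence" (0 to 1); they miss things now and then, are a little off and sometimes report something else, mostly with a low value. They report only what shows in the picture. A call takes as long as a camera call. They do not tell look-alikes from the thing itself.
- r.find_in(label, camera): "centre" ([column, row] in pixels, amid what is visible of it).
- r.cut_out(label, camera): "region" (480x640 bool, what is visible of it) and "centre" ([column, row] in pixels, amid what is visible of it).
- r.spot_point(label, camera): "centre" ([column, row] in pixels: a listed point, or the origin of a listed thing).
The state is a dict: "clock": time; "joint_positions": joint angles; "joint_velocities": joint speeds; "joint_efforts": joint torques, N m; "position": TCP position; "ee_rot": TCP orientation; "wrist_force": force on the tool from outside, world axes, zero at the start; "ft_torque": the same for the moment, N m; "grip_width": opening from 0.0 (shut) to 1.0 (fully open).
Only numpy, scipy, OpenCV 4.12 (cv2) and the standard library are available. Lean on these libraries where they do the work, as an engineer would, in place of code of your own. Each camera call takes 0.05 s, during which the arm holds its last target.

## Task

The flask on the tilted platform of the rocker needs a weighted stop below it, but three of the four stops on the bench have gone slick underneath and would slide off. Draw each stop about 5 cm across the bench, keeping it flat and not pressing down, leave it there, and feel how hard it drags. Once all four are tried, set the one that grips gently flat on the lower half of the platform, about midway across, and leave the three slick ones standing on the bench; disturb nothing else.

Things in the scene. Friction and masses are not known exactly. Their poses are not given: they have to be found in the camera images.
- stop_a: weighted stop, about 0.75 kg: smooth steel disc 66 mm across, edge from 5 to 29 mm above its underside, on a rubber sole 62 mm across; on it a 25 mm collar up to 36 mm and an upright round post 16 mm thick up to 68 mm. Origin: centre of the sole's underside, z up the post. The four look alike; one, no telling which, grips. Kept sliding by its own weight on the bench, a good sole drags with 4.2 to 7 N, a slick one with 0.9 to 1.8 N.
- stop_b: weighted stop, about 0.75 kg: smooth steel disc 66 mm across, edge from 5 to 29 mm above its underside, on a rubber sole 62 mm across; on it a 25 mm collar up to 36 mm and an upright round post 16 mm thick up to 68 mm. Origin: centre of the sole's underside, z up the post. The four look alike; one, no telling which, grips. Kept sliding by its own weight on the bench, a good sole drags with 4.2 to 7 N, a slick one with 0.9 to 1.8 N.
- stop_c: weighted stop, about 0.75 kg: smooth steel disc 66 mm across, edge from 5 to 29 mm above its underside, on a rubber sole 62 mm across; on it a 25 mm collar up to 36 mm and an upright round post 16 mm thick up to 68 mm. Origin: centre of the sole's underside, z up the post. The four look alike; one, no telling which, grips. Kept sliding by its own weight on the bench, a good sole drags with 4.2 to 7 N, a slick one with 0.9 to 1.8 N.
- stop_d: weighted stop, about 0.75 kg: smooth steel disc 66 mm across, edge from 5 to 29 mm above its underside, on a rubber sole 62 mm across; on it a 25 mm collar up to 36 mm and an upright round post 16 mm thick up to 68 mm. Origin: centre of the sole's underside, z up the post. The four look alike; one, no telling which, grips. Kept sliding by its own weight on the bench, a good sole drags with 4.2 to 7 N, a slick one with 0.9 to 1.8 N.
- rocker: rocking shaker parked tilted, fixed on the bench: white housing 270 mm (x) by 250 mm (y), 93 mm high, carrying the platform. Origin: on the bench under its middle; z up, x to the platform's high side.
- deck: the rocker's bare metal platform, 300 mm (its x) by 260 mm (its y), 6 mm thick, no rim, tilted 0.28 rad and firmly fixed. Origin: middle of its top face, 150 mm above the bench; x points up the slope along the face, z out of the face. A good sole holds on it, a slick one slides down. Lower half: negative x; a whole stop fits there with its centre at x from -115 to 0 mm.
- flask: empty clear culture flask lying across the platform's upper half, 147 mm long with its red cap, 80 mm wide, 34 mm high, its lower side 45 mm up the slope from the platform's middle; leave alone. Origin: under it, 10 mm from mid-length away from the cap; x to the cap.
- spare_flask: a like flask lying on the bench; leave alone. Origin and axes as for flask.
- jar: lidded jar on the bench, 60 mm across, 75 mm high; leave alone. Origin: centre of its underside.
Not all that is in view belongs to the job. What is shaped like the stop_a but green is not meant.

How it is judged:
By the outcome, as a careful person would: the job done as asked, in the order asked, and still so for the second after the job is handed in, with the robot touching nothing.
It also fails if it takes over 72 s, if anything falls off the work surface, if the arm or the gripper's body presses on something with over 40 N, if the wrist force passes 120 N, or if a joint passes its speed limit or range.

## Working session

There is one attempt and no reset: what is moved stays moved. The work goes in short steps, Python scripts to look and compute and a tool call to move; the robot and the scene stay as the last step left them, time stands still between calls to the robot, and variables do not carry over. Pictures are saved under pics/ and viewed, and the job is handed in when it is done.

Besides the shell and the picture viewer there is one more tool, called after "Request:" in YAML: its name, and indented under it one key for each argument. arm_command: Moves the arm, as the interface text tells. Its arguments: {"type":"object","properties":{"steps":{"type":"array","items":{"type":"object","properties":{"translation":{"type":"array","items":{"type":"number"}},"delta_rot":{"type":"array","items":{"type":"number"}},"gripper":{"type":"number"}}}},"squeeze":{"type":"number"}},"required":["steps"]}

```bash
ls; mkdir -p pics
python3 - <<'E'
from plant import r
import cv2
print(r.sense())
for n in("side","top"):
    f=r.grab_frame(n); cv2.imwrite(f"pics/{n}0.png",f["color"])
    print(n,f["fx"],f["fy"],f["cx"],f["cy"],f["cam_to_world"].round(3).tolist(),[k for k in f])
    for l in("stop_a","rocker","flask","jar","deck"):
        print(l,[([round(float(v)) for v in d["centre"]],round(d["confidence"],2)) for d in r.cut_out(l,n)])
E
```

```text
pics
{'clock': 0.0, 'joint_positions': array([-1.46113140e+00,  3.59508034e-01,  1.51143934e+00,  2.10059022e-05,
        1.27248316e+00, -1.15089035e-01]), 'joint_velocities': array([ 1.48440966e-03, -4.59080684e-04,  1.06500274e-03, -6.07445392e-04,
       -1.20604778e-03, -3.17362695e-05]), 'joint_efforts': array([-1.88565318e-03, -5.15379453e+01, -2.70731020e+01,  6.75302627e-02,
        3.49647843e-02, -1.61694620e-04]), 'position': array([ 0.13368312, -0.58454851,  0.40380485]), 'ee_rot': array([ 0.5533806 , -0.55244916,  0.44123059, -0.44032421]), 'wrist_force': array([ 0.01445204,  0.0140899 , -0.47710063]), 'ft_torque': array([-0.01702553, -0.05422244, -0.00260405]), 'grip_width': 0.9989583476252245}
side 539.0835985196587 539.0835985196587 321.179886304197 242.34380616628047 [[-0.999, 0.032, -0.044, 0.55], [-0.054, -0.562, 0.825, 1.007], [0.002, 0.826, 0.563, 0.83], [0.0, 0.0, 0.0, 1.0]] ['color', 'z_map', 'fx', 'fy', 'cx', 'cy', 'cam_to_world']
stop_a [([352, 252], 0.91), ([348, 206], 0.85), ([312, 204], 0.85), ([342, 232], 0.82), ([356, 288], 0.8), ([283, 216], 0.33)]
rocker [([329, 377], 0.85)]
flask [([284, 312], 0.91), ([328, 376], 0.66)]
jar [([277, 250], 0.8)]
deck [([336, 360], 0.7), ([347, 252], 0.59)]
top 523.2879279012865 523.2879279012865 325.6911772499681 242.85667159054225 [[0.01, 0.998, -0.065, 0.547], [-1.0, 0.01, 0.006, -0.048], [0.006, 0.065, 0.998, 1.358], [0.0, 0.0, 0.0, 1.0]] ['color', 'z_map', 'fx', 'fy', 'cx', 'cy', 'cam_to_world']
stop_a [([393, 274], 0.74), ([442, 281], 0.71), ([360, 280], 0.66), ([459, 241], 0.66), ([302, 289], 0.55)]
rocker [([163, 269], 0.61)]
flask [([168, 229], 0.83)]
jar [([351, 209], 0.59)]
deck [([157, 270], 0.57)]
```

View pics/side0.png

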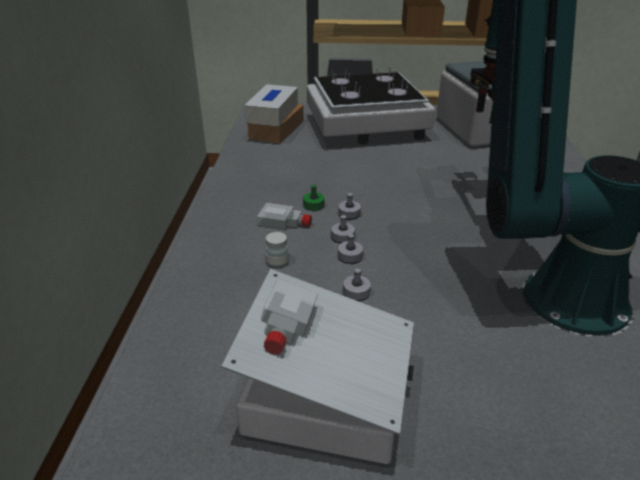

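View pics/top0.png

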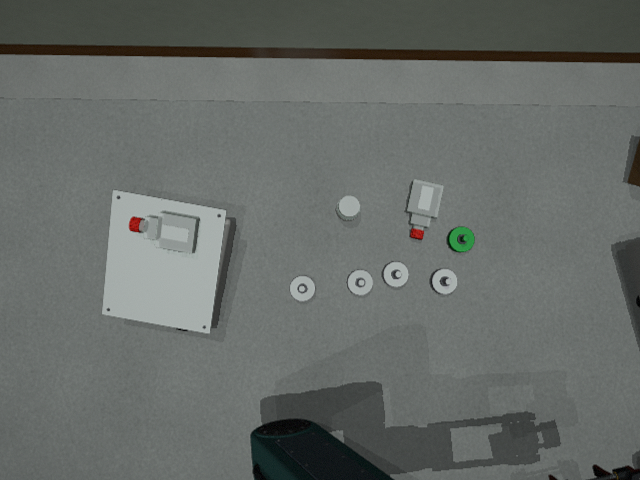

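The pictures show four grey stops in the top view, at about (302,289), (360,282), (396,274) and (444,281). The green look-alike at (461,239) is to be left alone. The jar is at (348,208), the spare flask at (425,205), and the rocker at the left with its flask at (168,229).

```bash
cat > h.py <<'E'
from plant import r
import numpy as np, cv2
def cloud(f):
    z=f["z_map"]; v,u=np.mgrid[:480,:640]
    x=(u-f["cx"])/f["fx"]*z; y=(v-f["cy"])/f["fy"]*z
    P=np.stack([x,-y,-z,np.ones_like(z)],-1)@f["cam_to_world"].T
    P=P[...,:3]; P[z==0]=np.nan; return P
def stops(f,cents,rad=22):
    P=cloud(f); out=[]
    for c in cents:
        u,v=map(int,c); S=P[v-rad:v+rad+1,u-rad:u+rad+1].reshape(-1,3)
        d=S[(S[:,2]>.02)&(S[:,2]<.05)]; p=S[(S[:,2]>.055)&(S[:,2]<.085)]
        xy=d[:,:2].astype(np.float32)*1000
        (cx,cy),R=cv2.minEnclosingCircle(xy)
        out.append((round(cx),round(cy),round(R,1),len(p),(p.mean(0)*1000).round(1) if len(p) else None,np.median(d[:,2])*1000))
    return out
E
python3 - <<'E'
from h import *
f=r.grab_frame("top"); P=cloud(f)
for o in stops(f,[(302,289),(360,282),(396,274),(444,281),(461,239)]): print(o)
g=r.grab_frame("side")
for o in stops(g,[(356,288),(352,252),(342,232),(348,206),(313,202)],16): print("side",o)
# bench z check
print("bench",np.nanmedian(P[300:340,480:560].reshape(-1,3),0))
for F,Q,box in (("top",P,(150,230,260,310)),("side",cloud(g),(310,380,340,390))):
    S=Q[box[2]:box[3],box[0]:box[1]] if F=="top" else Q[box[2]:box[3],box[0]:box[1]]
    S=S.reshape(-1,3); S=S[~np.isnan(S).any(1)]; c=np.median(S,0); 
    S=S[np.abs(S[:,2]-c[2])<.08]; c=S.mean(0);n=np.linalg.svd(S-c,full_matrices=False)[2][2]; n*=np.sign(n[2]); print(F,c,n,np.arccos(n[2]),"res",np.std((S-c)@n))
    if F=="top":
        c0,n0=c,n
# deck corners
M=(np.abs((P-c0)@n0)<.006)
M[:,240:]=False
m=cv2.morphologyEx(M.astype(np.uint8),cv2.MORPH_OPEN,np.ones((5,5)))
k,lab,st,_=cv2.connectedComponentsWithStats(m); i=1+np.argmax(st[1:,4]); m=(lab==i)
S=P[m]; x=np.array([n0[0]*0+1,0,0]);
up=np.array([0,0,1])-n0*n0[2]; up/=np.linalg.norm(up); yv=np.cross(n0,up)
q=np.stack([(S-c0)@up,(S-c0)@yv],1).astype(np.float32)
rect=cv2.minAreaRect(q*1000); print("rect",rect,"up",up,"y",yv)
bc=cv2.boxPoints(rect).mean(0)/1000; print("deck centre",c0+up*bc[0]+yv*bc[1])
for n in ("jar","spare_flask","flask"):
    for d in r.cut_out(n,"top"):
        S=P[d["region"]];print(n,d["confidence"],np.nanmedian(S,0),np.nanpercentile(S,2,axis=0),np.nanpercentile(S,98,axis=0))
c=f["color"][180:330,280:500]; cv2.imwrite("pics/crop0.png",cv2.resize(c,None,fx=3.5,fy=3.5,interpolation=2))
E
```

```text
(518, 4, 32.8, 36, array([518.7,   3.6,  67.4]), np.float64(29.20756797441426))
(535, -143, 33.0, 35, array([ 535.2, -142. ,   67.1]), np.float64(28.762762425819098))
(557, -233, 32.9, 32, array([ 556.6, -232.5,   67.8]), np.float64(28.666173122686935))
(540, -357, 33.4, 40, array([ 539.8, -355.9,   67. ]), np.float64(28.558300103147303))
(647, -401, 33.8, 39, array([ 647.2, -399.7,   66.5]), np.float64(28.19576852256167))
side (518, 3, 34.7, 31, array([518.6,   6.8,  61.6]), np.float64(29.708056209589383))
side (547, -162, 56.3, 34, array([ 535.1, -139.3,   62.7]), np.float64(29.760451406389166))
side (553, -196, 71.4, 80, array([ 544.3, -181.6,   64.2]), np.float64(30.43625466371036))
side (541, -358, 36.6, 73, array([ 548.3, -289.5,   64.6]), np.float64(29.763594081692823))
side (658, -356, 81.7, 31, array([ 647.4, -399.1,   63.3]), np.float64(30.466326907855223))
bench [ 0.44167661 -0.55795778 -0.00081875]
top [0.52679456 0.2712094  0.13496389] [-0.31442875 -0.0861953   0.94535968] 0.3321002555399675 res 0.01452881849437825
side [0.54306882 0.36223014 0.13981164] [-0.27427059  0.04554108  0.96057361] 0.2817382707038118 res 0.001211735804224804
rect ((0.38893890380859375, 35.31430435180664), (56.58542251586914, 190.4239501953125), 59.0956916809082) up [0.9117227  0.24993328 0.32602924] y [-2.64379033e-01  9.64418854e-01  1.38777878e-17]
deck centre [0.5178128  0.30536439 0.13509069]
jar 0.73 [ 0.71898293 -0.10895308  0.07321615] [ 6.94171459e-01 -1.36700771e-01  6.06984560e-04] [ 0.74736147 -0.08280152  0.07941964]
spare_flask 0.66 [ 0.73488905 -0.2990088   0.03248269] [ 0.6550861  -0.34606915  0.00848363] [ 0.79398398 -0.26608495  0.03878607]
flask 0.8 [0.65011014 0.289968   0.20515905] [0.60446041 0.23371136 0.17940539] [0.6855323  0.37560149 0.21742858]
```

Run:
```python
from h import *
from scipy.spatial.transform import Rotation as R
s=r.sense();print(s["clock"],R.from_quat(np.roll(s["ee_rot"],-1)).as_matrix().round(3))
```

```text
0.85 [[ 0.223  0.     0.975]
 [-0.975  0.     0.223]
 [-0.    -1.     0.   ]]
```

View pics/crop0.png

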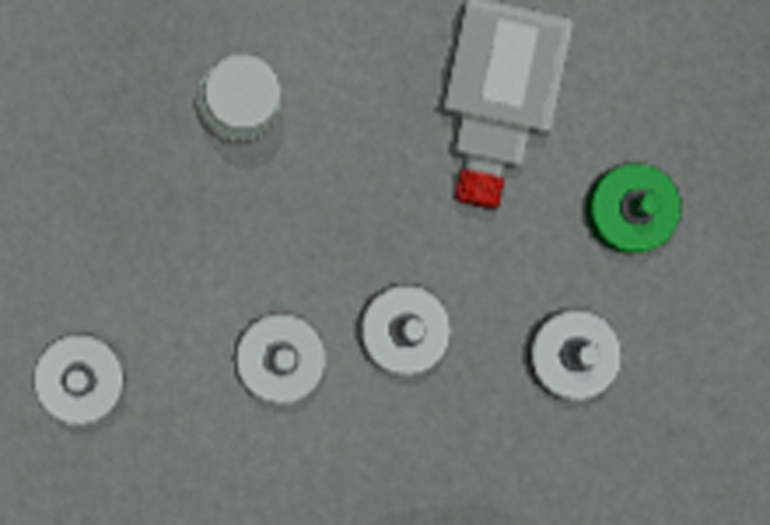

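```bash
cat >> h.py <<'E'
from scipy.spatial.transform import Rotation as Ro
RD=np.array([[1,0,0],[0,0,1],[0,-1,0]],float)  # tool x=+X, y=down, z=+Y
def rows(grasp,Rt=RD,off=.163):
    """translation mm / rot units to bring the grasp point (m) to `grasp`"""
    s=r.sense(); R0=Ro.from_quat(np.roll(s["ee_rot"],-1)).as_matrix()
    tcp=np.array(grasp)-off*Rt[:,1]
    print("t",round(s["clock"],2),"grip",round(s["grip_width"],3),"F",s["wrist_force"].round(2),"pos",s["position"].round(4))
    print("translation",((tcp-s["position"])@R0*1000).round(1),"rot",(Ro.from_matrix(R0.T@Rt).as_rotvec(degrees=True)/6).round(2))
def plane(S):
    c=S.mean(0);n=np.linalg.svd(S-c,full_matrices=False)[2][2];return c,n*np.sign(n[2])
E
python3 - <<'E'
from h import *
rows((.540,-.356,.160))
for F,(c0,n0) in {"top":(np.array([.543,.362,.1398]),np.array([-.2743,.0455,.9606])),"side":(np.array([.543,.362,.1398]),np.array([-.2743,.0455,.9606]))}.items():
    f=r.grab_frame(F);P=cloud(f)
    near=np.linalg.norm(P-c0,axis=-1)<.35
    for k in range(5):
        M=near&(np.abs((P-c0)@n0)<.006); c0,n0=plane(P[M])
    m=M.astype(np.uint8);k,lab,st,_=cv2.connectedComponentsWithStats(m); i=1+np.argmax(st[1:,4]); S=P[lab==i]
    up=np.array([0,0,1])-n0*n0[2]; up/=np.linalg.norm(up); yv=np.cross(n0,up)
    q=np.stack([(S-c0)@up,(S-c0)@yv],1).astype(np.float32)
    rect=cv2.minAreaRect(q*1000); bc=np.array(rect[0])/1000
    print(F,"tilt",np.arccos(n0[2]),"n",n0.round(4),"up",up.round(4),"rect",rect,"centre",(c0+up*bc[0]+yv*bc[1]).round(4),len(S))
E
```

```text
t 0.85 grip 1.0 F [0.17 0.05 0.05] pos [ 0.1337 -0.5849  0.4047]
translation [-132.6   81.7  447.1] rot [ -0.   -12.85  -0.  ]
top tilt 0.27999331571185326 n [-0.2726  0.0456  0.9611] up [ 0.9479 -0.1584  0.2763] rect ((7.4767303466796875, 0.2241973876953125), (262.584716796875, 302.525146484375), 89.87748718261719) centre [0.574  0.3228 0.1501] 11919
side tilt 0.2815603559034559 n [-0.2736  0.0482  0.9606] up [ 0.9461 -0.1665  0.2779] rect ((14.443603515625, -23.6282958984375), (300.455078125, 264.5122375488281), 0.3693549335002899) centre [0.5739 0.3205 0.1506] 16319
```

The four grey stops are the candidates and the green one is the decoy. I'll start with the one at (444,281).

Request:
arm_command:
  steps:
    - {"translation": [-133,82,447],"delta_rot": [0,-12.85,0],"gripper": 0}
    - {"translation": [-133,82,447],"delta_rot": [0,-12.85,0],"gripper": 0}
    - {"translation": [-133,82,447],"delta_rot": [0,-12.85,0],"gripper": 0}
    - {"translation": [-133,82,447],"delta_rot": [0,-12.85,0],"gripper": 0}
    - {"translation": [-133,82,447],"delta_rot": [0,-12.85,0],"gripper": 0}
    - {"translation": [-133,82,447],"delta_rot": [0,-12.85,0],"gripper": 0}
    - {"translation": [-133,82,447],"delta_rot": [0,-12.85,0],"gripper": 0}
    - {"translation": [-133,82,447],"delta_rot": [0,-12.85,0],"gripper": 0}
    - {"translation": [-133,82,447],"delta_rot": [0,-12.85,0],"gripper": 0}
    - {"translation": [-133,82,447],"delta_rot": [0,-12.85,0],"gripper": 0}
    - {"translation": [-133,82,447],"delta_rot": [0,-12.85,0],"gripper": 0}
  squeeze: 12

```text
clock: 2.33
position: [0.5388, -0.3565, 0.323]
ee_rot: [-0.707, 0.707, -0.001, 0.001]
wrist_force: [-0.5, -0.4, 0.9]
grip_width: 0.498
```

Run:
```python
from h import *
rows((.540,-.356,.060)); print(r.sense()["joint_positions"].round(2))
```

```text
t 2.33 grip 0.498 F [-0.54 -0.36  0.86] pos [ 0.5388 -0.3565  0.323 ]
translation [  1.2 100.    0.5] rot [ 0.   -0.02 -0.  ]
[-0.69  0.5   1.49 -0.    1.15 -0.69]
```

Request:
arm_command:
  steps:
    - {"translation": [1,50,0],"gripper": 0}
    - {"translation": [1,85,0],"gripper": 0}
    - {"translation": [1,100,0],"gripper": 0}
    - {"translation": [1,100,0],"gripper": 0}
    - {"translation": [1,100,0],"gripper": -1}
    - {"translation": [1,100,0],"gripper": -1}
    - {"translation": [1,100,0],"gripper": -1}
    - {"translation": [1,100,0],"gripper": -1}
    - {"translation": [1,100,0],"gripper": -1}
  squeeze: 15

```text
schema error: expected keys translation, delta_rot, gripper
```

Run:
```python
from h import *
rows((.490,-.356,.060)); print(r.sense()["ft_torque"].round(3))
```

```text
t 2.33 grip 0.498 F [-0.54 -0.36  0.86] pos [ 0.5388 -0.3565  0.323 ]
translation [-48.8 100.    0.4] rot [ 0.   -0.02 -0.  ]
[-0.    -0.027 -0.032]
```

Request:
arm_command:
  steps:
    - {"translation": [1,50,0],"delta_rot": [0,0,0],"gripper": 0}
    - {"translation": [1,85,0],"delta_rot": [0,0,0],"gripper": 0}
    - {"translation": [1,100,0],"delta_rot": [0,0,0],"gripper": 0}
    - {"translation": [1,100,0],"delta_rot": [0,0,0],"gripper": 0}
    - {"translation": [1,100,0],"delta_rot": [0,0,0],"gripper": -1}
    - {"translation": [1,100,0],"delta_rot": [0,0,0],"gripper": -1}
    - {"translation": [1,100,0],"delta_rot": [0,0,0],"gripper": -1}
    - {"translation": [1,100,0],"delta_rot": [0,0,0],"gripper": -1}
  squeeze: 15

```text
clock: 3.32
position: [0.541, -0.3557, 0.2236]
ee_rot: [-0.707, 0.707, 0.0, 0.0]
wrist_force: [-1.3, -0.3, 5.8]
grip_width: 0.174
```

Run:
```python
from h import *
rows((.490,-.356,.060)); print(r.sense()["ft_torque"].round(3))
```

```text
t 3.33 grip 0.174 F [-1.33 -0.29  5.78] pos [ 0.541  -0.3557  0.2236]
translation [-51.    0.5  -0.3] rot [ 0.01 -0.    0.01]
[ 0.002  0.245 -0.011]
```

Request:
arm_command:
  steps:
    - {"translation": [0,-0.4,0],"delta_rot": [0,0,0],"gripper": -1}
    - {"translation": [0,-0.4,0],"delta_rot": [0,0,0],"gripper": -1}

```text
clock: 3.58
position: [0.541, -0.3558, 0.2235]
ee_rot: [-0.707, 0.707, 0.0, 0.0]
wrist_force: [-1.7, -0.6, 7.0]
grip_width: 0.177
```

Run:
```python
from h import *
rows((.490,-.356,.060)); print(r.sense()["ft_torque"].round(3))
```

```text
t 3.58 grip 0.177 F [-1.74 -0.6   6.96] pos [ 0.541  -0.3558  0.2235]
translation [-51.    0.5  -0.3] rot [ 0. -0.  0.]
[-0.007  0.155 -0.064]
```

Request:
arm_command:
  steps:
    - {"translation": [0,-0.7,0],"delta_rot": [0,0,0],"gripper": -1}
    - {"translation": [0,-0.7,0],"delta_rot": [0,0,0],"gripper": -1}

```text
clock: 3.82
position: [0.541, -0.3557, 0.2236]
ee_rot: [-0.707, 0.707, -0.0, 0.0]
wrist_force: [0.6, -1.1, 0.7]
grip_width: 0.179
```

Request:
arm_command:
  steps:
    - {"translation": [-3,0,0],"delta_rot": [0,0,0],"gripper": -1}
    - {"translation": [-8,0,0],"delta_rot": [0,0,0],"gripper": -1}
    - {"translation": [-13,0,0],"delta_rot": [0,0,0],"gripper": -1}
    - {"translation": [-18,0,0],"delta_rot": [0,0,0],"gripper": -1}

```text
clock: 4.32
position: [0.5223, -0.3554, 0.2236]
ee_rot: [0.707, -0.707, 0.0, -0.0]
wrist_force: [0.8, -0.3, -0.7]
grip_width: 0.178
```

Request:
arm_command:
  steps:
    - {"translation": [-5,0,0],"delta_rot": [0,0,0],"gripper": -1}
    - {"translation": [-10,0,0],"delta_rot": [0,0,0],"gripper": -1}
    - {"translation": [-15,0,0],"delta_rot": [0,0,0],"gripper": -1}

```text
clock: 4.7
position: [0.5074, -0.3555, 0.2236]
ee_rot: [0.707, -0.707, 0.0, -0.0]
wrist_force: [0.7, 0.2, -1.7]
grip_width: 0.174
```

Request:
arm_command:
  steps:
    - {"translation": [-5,0,0],"delta_rot": [0,0,0],"gripper": -1}
    - {"translation": [-10,0,0],"delta_rot": [0,0,0],"gripper": -1}
    - {"translation": [-15,0,0],"delta_rot": [0,0,0],"gripper": -1}

```text
clock: 5.08
position: [0.4924, -0.3555, 0.2236]
ee_rot: [0.707, -0.707, 0.0, 0.0]
wrist_force: [0.5, -0.6, -3.0]
grip_width: 0.179
```

Request:
arm_command:
  steps:
    - {"translation": [0,0,0],"delta_rot": [0,0,0],"gripper": 0}
    - {"translation": [0,0,0],"delta_rot": [0,0,0],"gripper": 0}
    - {"translation": [0,0,0],"delta_rot": [0,0,0],"gripper": 0}
    - {"translation": [0,-40,0],"delta_rot": [0,0,0],"gripper": 0}
    - {"translation": [0,-60,0],"delta_rot": [0,0,0],"gripper": 0}
    - {"translation": [25,-60,45],"delta_rot": [0,0,0],"gripper": 0}
    - {"translation": [50,-60,95],"delta_rot": [0,0,0],"gripper": 0}
    - {"translation": [65,-60,123],"delta_rot": [0,0,0],"gripper": 0}
    - {"translation": [65,-60,123],"delta_rot": [0,0,0],"gripper": 0}
    - {"translation": [65,-60,123],"delta_rot": [0,0,0],"gripper": 0}

```text
clock: 6.32
position: [0.5578, -0.2331, 0.2838]
ee_rot: [-0.707, 0.707, 0.0, -0.0]
wrist_force: [-0.1, 0.1, 0.1]
grip_width: 0.499
```

Run:
```python
from h import *
f=r.grab_frame("top"); cv2.imwrite("pics/top1.png",f["color"])
P=cloud(f)
rows((.557,-.2327,.060))
for d in r.cut_out("stop_a","top"): print(np.round(d["centre"]),round(d["confidence"],2),np.nanmedian(P[d["region"]],0).round(3))
```

```text
t 6.38 grip 0.5 F [ 1.21  0.2  -0.01] pos [ 0.5576 -0.2335  0.2838]
translation [-0.6 60.8  0.8] rot [ 0.   -0.01 -0.  ]
[302. 291.] 0.93 [0.518 0.004 0.029]
[457. 239.] 0.85 [ 0.646 -0.396  0.029]
[359. 279.] 0.69 [ 0.535 -0.14   0.029]
[384. 270.] 0.64 [ 0.564 -0.209  0.028]
[435. 306.] 0.57 [ 0.478 -0.332  0.027]
```

View pics/top1.png

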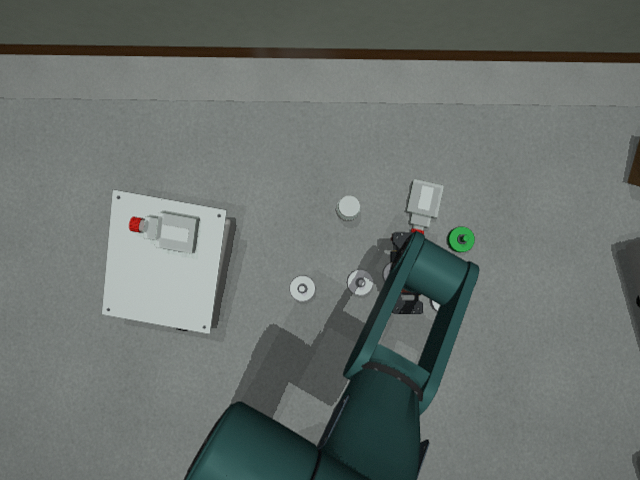

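The stop at (444,281) stayed where I left it, with its edge showing at (436,305). Its drag was about 0.7 N, so it is slick. The next one is at (396,274).

Request:
arm_command:
  steps:
    - {"translation": [-0.5,40,0.5],"delta_rot": [0,0,0],"gripper": 0}
    - {"translation": [-0.5,60,0.5],"delta_rot": [0,0,0],"gripper": 0}
    - {"translation": [-0.5,60,0.5],"delta_rot": [0,0,0],"gripper": 0}
    - {"translation": [-0.5,60,0.5],"delta_rot": [0,0,0],"gripper": 0}
    - {"translation": [-0.5,60,0.5],"delta_rot": [0,0,0],"gripper": -1}
    - {"translation": [-0.5,60,0.5],"delta_rot": [0,0,0],"gripper": -1}
    - {"translation": [-0.5,60,0.5],"delta_rot": [0,0,0],"gripper": -1}
    - {"translation": [-0.5,60,0.5],"delta_rot": [0,0,0],"gripper": -1}
    - {"translation": [-0.5,60,0.5],"delta_rot": [0,0,0],"gripper": -1}

```text
clock: 7.55
position: [0.5574, -0.2321, 0.2242]
ee_rot: [-0.707, 0.707, -0.0, 0.0]
wrist_force: [-2.0, -0.4, 5.2]
grip_width: 0.175
```

Request:
arm_command:
  steps:
    - {"translation": [0,-0.5,0],"delta_rot": [0,0,0],"gripper": -1}
    - {"translation": [0,-0.5,0],"delta_rot": [0,0,0],"gripper": -1}

```text
clock: 7.8
position: [0.5574, -0.2321, 0.2242]
ee_rot: [0.707, -0.707, 0.0, -0.0]
wrist_force: [-0.0, 0.1, 1.4]
grip_width: 0.177
```

Request:
arm_command:
  steps:
    - {"translation": [-3,0,0],"delta_rot": [0,0,0],"gripper": -1}
    - {"translation": [-8,0.1,0],"delta_rot": [0,0,0],"gripper": -1}
    - {"translation": [-13,0.1,0],"delta_rot": [0,0,0],"gripper": -1}
    - {"translation": [-18,0.1,0],"delta_rot": [0,0,0],"gripper": -1}

```text
clock: 8.3
position: [0.539, -0.2321, 0.2242]
ee_rot: [0.707, -0.707, 0.0, -0.0]
wrist_force: [0.8, 0.8, -0.1]
grip_width: 0.179
```

Request:
arm_command:
  steps:
    - {"translation": [-5,0,0],"delta_rot": [0,0,0],"gripper": -1}
    - {"translation": [-10,0,0],"delta_rot": [0,0,0],"gripper": -1}
    - {"translation": [-15,0.1,0],"delta_rot": [0,0,0],"gripper": -1}

```text
clock: 8.68
position: [0.5241, -0.2322, 0.2242]
ee_rot: [-0.707, 0.707, -0.0, 0.0]
wrist_force: [1.2, -0.0, 1.5]
grip_width: 0.177
```

Request:
arm_command:
  steps:
    - {"translation": [-5,0.1,0],"delta_rot": [0,0,0],"gripper": -1}
    - {"translation": [-10,0.1,0],"delta_rot": [0,0,0],"gripper": -1}
    - {"translation": [-16,0.1,0],"delta_rot": [0,0,0],"gripper": -1}

```text
clock: 9.05
position: [0.5082, -0.2322, 0.2241]
ee_rot: [-0.707, 0.707, 0.0, 0.0]
wrist_force: [1.1, 0.0, 2.2]
grip_width: 0.184
```

This one dragged with about 1.1 N, so it is slick too. On to the one at (360,282).

Request:
arm_command:
  steps:
    - {"translation": [0,0,0],"delta_rot": [0,0,0],"gripper": 0}
    - {"translation": [0,0,0],"delta_rot": [0,0,0],"gripper": 0}
    - {"translation": [0,0,0],"delta_rot": [0,0,0],"gripper": 0}
    - {"translation": [0,-40,0],"delta_rot": [0,0,0],"gripper": 0}
    - {"translation": [0,-60,0],"delta_rot": [0,0,0],"gripper": 0}
    - {"translation": [13,-60,45],"delta_rot": [0,0,0],"gripper": 0}
    - {"translation": [27,-60,90],"delta_rot": [0,0,0],"gripper": 0}
    - {"translation": [27,-60,90],"delta_rot": [0,0,0],"gripper": 0}
    - {"translation": [27,-60,90],"delta_rot": [0,0,0],"gripper": 0}

```text
clock: 10.18
position: [0.5354, -0.1422, 0.2839]
ee_rot: [-0.707, 0.707, 0.0, -0.0]
wrist_force: [-0.2, -0.6, -0.0]
grip_width: 0.496
```

Run:
```python
from h import *
rows((.535,-.1425,.060))
```

```text
t 10.18 grip 0.496 F [-0.22 -0.58 -0.  ] pos [ 0.5354 -0.1422  0.2839]
translation [-0.4 60.9 -0.3] rot [ 0.    0.01 -0.  ]
```

Request:
arm_command:
  steps:
    - {"translation": [-0.4,40,-0.3],"delta_rot": [0,0,0],"gripper": 0}
    - {"translation": [-0.4,60,-0.3],"delta_rot": [0,0,0],"gripper": 0}
    - {"translation": [-0.4,60,-0.3],"delta_rot": [0,0,0],"gripper": 0}
    - {"translation": [-0.4,60,-0.3],"delta_rot": [0,0,0],"gripper": 0}
    - {"translation": [-0.4,60,-0.3],"delta_rot": [0,0,0],"gripper": -1}
    - {"translation": [-0.4,60,-0.3],"delta_rot": [0,0,0],"gripper": -1}
    - {"translation": [-0.4,60,-0.3],"delta_rot": [0,0,0],"gripper": -1}
    - {"translation": [-0.4,60,-0.3],"delta_rot": [0,0,0],"gripper": -1}
    - {"translation": [-0.4,59.5,-0.3],"delta_rot": [0,0,0],"gripper": -1}
    - {"translation": [-0.4,59.5,-0.3],"delta_rot": [0,0,0],"gripper": -1}

```text
clock: 11.42
position: [0.5351, -0.1424, 0.2244]
ee_rot: [0.707, -0.707, 0.0, -0.0]
wrist_force: [0.5, 0.2, -0.2]
grip_width: 0.178
```

Request:
arm_command:
  steps:
    - {"translation": [-3,0,0],"delta_rot": [0,0,0],"gripper": -1}
    - {"translation": [-8,0.1,0],"delta_rot": [0,0,0],"gripper": -1}
    - {"translation": [-13,0.1,0],"delta_rot": [0,0,0],"gripper": -1}
    - {"translation": [-18,0.1,0],"delta_rot": [0,0,0],"gripper": -1}

```text
clock: 11.92
position: [0.5166, -0.1424, 0.2244]
ee_rot: [0.707, -0.707, 0.0, -0.0]
wrist_force: [0.4, 0.7, -1.6]
grip_width: 0.177
```

Request:
arm_command:
  steps:
    - {"translation": [-5,0,0],"delta_rot": [0,0,0],"gripper": -1}
    - {"translation": [-10,0.1,0],"delta_rot": [0,0,0],"gripper": -1}
    - {"translation": [-15,0.1,0],"delta_rot": [0,0,0],"gripper": -1}

```text
clock: 12.3
position: [0.5018, -0.1424, 0.2244]
ee_rot: [0.707, -0.707, 0.0, -0.0]
wrist_force: [1.1, -0.1, -0.7]
grip_width: 0.179
```

Request:
arm_command:
  steps:
    - {"translation": [-5,0,0],"delta_rot": [0,0,0],"gripper": -1}
    - {"translation": [-10,0,0],"delta_rot": [0,0,0],"gripper": -1}
    - {"translation": [-16,0,0],"delta_rot": [0,0,0],"gripper": -1}

```text
clock: 12.68
position: [0.4858, -0.1424, 0.2244]
ee_rot: [-0.707, 0.707, 0.0, 0.0]
wrist_force: [2.0, 0.8, 0.3]
grip_width: 0.182
```

The readings were about 0.4, 1.1 and 2.0 N with noise, so this one is slick. The last is at (302,289).

Request:
arm_command:
  steps:
    - {"translation": [0,0,0],"delta_rot": [0,0,0],"gripper": 0}
    - {"translation": [0,0,0],"delta_rot": [0,0,0],"gripper": 0}
    - {"translation": [0,0,0],"delta_rot": [0,0,0],"gripper": 0}
    - {"translation": [0,-40,0],"delta_rot": [0,0,0],"gripper": 0}
    - {"translation": [0,-60,0],"delta_rot": [0,0,0],"gripper": 0}
    - {"translation": [10,-60,50],"delta_rot": [0,0,0],"gripper": 0}
    - {"translation": [22,-60,100],"delta_rot": [0,0,0],"gripper": 0}
    - {"translation": [32.7,-60,146],"delta_rot": [0,0,0],"gripper": 0}
    - {"translation": [32.7,-60,146],"delta_rot": [0,0,0],"gripper": 0}
    - {"translation": [32.7,-60,146],"delta_rot": [0,0,0],"gripper": 0}

```text
clock: 13.92
position: [0.5186, 0.0035, 0.2842]
ee_rot: [-0.707, 0.707, 0.0, -0.0]
wrist_force: [0.9, 0.6, -0.1]
grip_width: 0.498
```

Run:
```python
from h import *
rows((.5185,.0038,.060))
```

```text
t 13.93 grip 0.498 F [ 0.92  0.56 -0.06] pos [0.5186 0.0035 0.2842]
translation [-0.1 61.2  0.3] rot [ 0.    0.01 -0.  ]
```

Request:
arm_command:
  steps:
    - {"translation": [0,40,0.3],"delta_rot": [0,0,0],"gripper": 0}
    - {"translation": [0,60,0.3],"delta_rot": [0,0,0],"gripper": 0}
    - {"translation": [0,60,0.3],"delta_rot": [0,0,0],"gripper": 0}
    - {"translation": [0,60,0.3],"delta_rot": [0,0,0],"gripper": 0}
    - {"translation": [0,60,0.3],"delta_rot": [0,0,0],"gripper": -1}
    - {"translation": [0,60,0.3],"delta_rot": [0,0,0],"gripper": -1}
    - {"translation": [0,60,0.3],"delta_rot": [0,0,0],"gripper": -1}
    - {"translation": [0,60,0.3],"delta_rot": [0,0,0],"gripper": -1}
    - {"translation": [0,59.5,0.3],"delta_rot": [0,0,0],"gripper": -1}
    - {"translation": [0,59.5,0.3],"delta_rot": [0,0,0],"gripper": -1}
  squeeze: 20

```text
clock: 15.18
position: [0.5182, 0.004, 0.2246]
ee_rot: [0.707, -0.707, 0.001, 0.0]
wrist_force: [-3.2, -0.6, 2.0]
grip_width: 0.178
```

Request:
arm_command:
  steps:
    - {"translation": [-3,-0.1,0],"delta_rot": [0,0,0],"gripper": -1}
    - {"translation": [-8,-0.1,0],"delta_rot": [0,0,0],"gripper": -1}
    - {"translation": [-13,-0.1,0],"delta_rot": [0,0,0],"gripper": -1}
    - {"translation": [-18,-0.1,0],"delta_rot": [0,0,0],"gripper": -1}

```text
clock: 15.68
position: [0.5001, 0.004, 0.2246]
ee_rot: [0.707, -0.707, 0.0, 0.0]
wrist_force: [1.0, 0.2, -6.8]
grip_width: 0.175
```

The stop is nearly lifted at 6.8 N upward, so I'll lower a touch before judging it.

Request:
arm_command:
  steps:
    - {"translation": [0,0.6,0],"delta_rot": [0,0,0],"gripper": -1}
    - {"translation": [0,0.6,0],"delta_rot": [0,0,0],"gripper": -1}

```text
clock: 15.92
position: [0.4998, 0.004, 0.2246]
ee_rot: [0.707, -0.707, 0.001, 0.001]
wrist_force: [-5.5, 0.0, 5.0]
grip_width: 0.177
```

Request:
arm_command:
  steps:
    - {"translation": [-5,0,0],"delta_rot": [0,0,0],"gripper": -1}
    - {"translation": [-10,0,0],"delta_rot": [0,0,0],"gripper": -1}
    - {"translation": [-15,0,0],"delta_rot": [0,0,0],"gripper": -1}

```text
clock: 16.3
position: [0.4866, 0.0038, 0.2246]
ee_rot: [-0.707, 0.707, 0.001, 0.001]
wrist_force: [3.1, -0.3, -3.0]
grip_width: 0.172
```

Request:
arm_command:
  steps:
    - {"translation": [-5,0.4,0],"delta_rot": [0,0,0],"gripper": -1}
    - {"translation": [-10,0.4,0],"delta_rot": [0,0,0],"gripper": -1}
    - {"translation": [-14,0.4,0],"delta_rot": [0,0,0],"gripper": -1}
    - {"translation": [-18,0.4,0],"delta_rot": [0,0,0],"gripper": -1}

```text
clock: 16.8
position: [0.4694, 0.0037, 0.2248]
ee_rot: [-0.707, 0.707, 0.002, 0.002]
wrist_force: [1.8, -0.2, -6.1]
grip_width: 0.18
```

The gripping sole shows: 3.1 N of drag with 3 N of its weight carried, which is about 5 N at full weight. I'll release it here, check, then regrip.

Request:
arm_command:
  steps:
    - {"translation": [0,0,0],"delta_rot": [0,0,0],"gripper": 0}
    - {"translation": [0,0,0],"delta_rot": [0,0,0],"gripper": 0}
    - {"translation": [0,0,0],"delta_rot": [0,0,0],"gripper": 0}
    - {"translation": [0,-40,0],"delta_rot": [0,0,0],"gripper": 0}
    - {"translation": [0,-60,0],"delta_rot": [0,0,0],"gripper": 0}
    - {"translation": [0,-60,0],"delta_rot": [0,0,0],"gripper": 0}

```text
clock: 17.55
position: [0.468, 0.004, 0.2848]
ee_rot: [-0.707, 0.707, 0.001, 0.001]
wrist_force: [-0.4, -0.1, -0.9]
grip_width: 0.501
```

Run:
```python
from h import *
g=r.grab_frame("side"); cv2.imwrite("pics/side1.png",g["color"])
P=cloud(g)
rows((.469,.0038,.060))
for d in r.cut_out("stop_a","side"):
    S=P[d["region"]]; S=S[S[:,2]>.02];t=S[S[:,2]>.055]; print(np.round(d["centre"]),round(d["confidence"],2),np.nanmedian(S,0).round(3),t.mean(0).round(3) if len(t) else None)
```

```text
t 17.6 grip 0.5 F [-0.39  0.63  0.15] pos [0.4676 0.004  0.2839]
translation [ 1.4 60.9 -0.2] rot [-0. -0.  0.]
[370. 249.] 0.84 [ 0.48  -0.135  0.03 ] [ 0.485 -0.085  0.084]
[357. 238.] 0.72 [ 0.518 -0.212  0.029] [0.518 0.036 0.191]
[378. 287.] 0.66 [0.471 0.009 0.03 ] [0.471 0.005 0.064]
[286. 313.] 0.66 [0.648 0.312 0.204] [0.646 0.31  0.202]
[366. 202.] 0.63 [ 0.493 -0.356  0.037] [ 0.493 -0.352  0.063]
[311. 204.] 0.57 [ 0.646 -0.391  0.031] [ 0.647 -0.397  0.063]
```

View pics/side1.png

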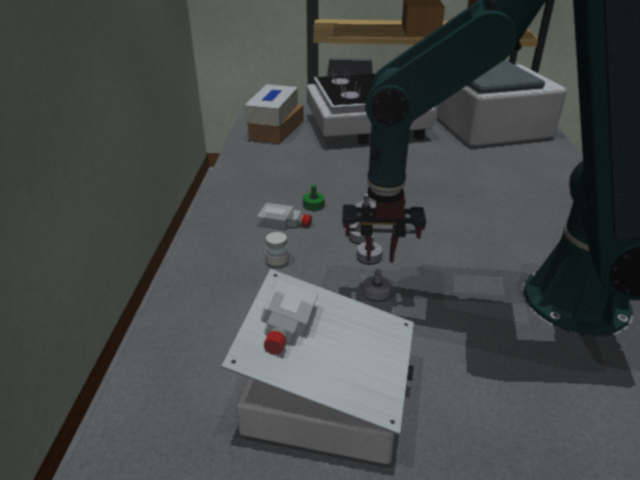

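The gripping stop stands upright at (378,287). The three others are where I left them, and the jar, spare flask and flask look unmoved. Regripping.

Request:
arm_command:
  steps:
    - {"translation": [2.5,40,-1],"delta_rot": [0,0,0],"gripper": 0}
    - {"translation": [2.5,60,-1],"delta_rot": [0,0,0],"gripper": 0}
    - {"translation": [2.5,60,-1],"delta_rot": [0,0,0],"gripper": 0}
    - {"translation": [2.5,60,-1],"delta_rot": [0,0,0],"gripper": 0}
    - {"translation": [2.5,60,-1],"delta_rot": [0,0,0],"gripper": -1}
    - {"translation": [2.5,60,-1],"delta_rot": [0,0,0],"gripper": -1}
    - {"translation": [2.5,60,-1],"delta_rot": [0,0,0],"gripper": -1}
    - {"translation": [2.5,60,-1],"delta_rot": [0,0,0],"gripper": -1}
    - {"translation": [2.5,60,-1],"delta_rot": [0,0,0],"gripper": -1}
  squeeze: 40

```text
clock: 18.77
position: [0.47, 0.0029, 0.2242]
ee_rot: [0.707, -0.707, 0.0, 0.0]
wrist_force: [-2.3, -0.6, 6.8]
grip_width: 0.171
```

Run:
```python
from h import *
rows((.469,.0038,.060))
n=np.array([-.2731,.0469,.9609]);n/=np.linalg.norm(n)
up=np.array([0,0,1])-n*n[2]; up/=np.linalg.norm(up)
R=np.stack([up,-n,np.cross(up,-n)],1)
C=np.array([.574,.3218,.1502])
s=r.sense();R0=Ro.from_quat(np.roll(s["ee_rot"],-1)).as_matrix()
x=-.055
for h in(.08,.03,.01,.0):
    T=C+up*x+n*(h+s["position"][2]+.0)
    print(h,"TCP",T.round(4),"transl",((T-s["position"])@R0*1000).round(1))
print("rot",(Ro.from_matrix(R0.T@R).as_rotvec(degrees=True)/6).round(3), "step back along tool: n per mm =",(n@R0).round(3))
print(s["joint_positions"].round(2))
```

```text
t 18.77 grip 0.171 F [-2.34 -0.6   6.78] pos [0.47   0.0029 0.2242]
translation [-1.   1.2  0.9] rot [-0. -0. -0.]
0.08 TCP [0.4388 0.345  0.4272] transl [ -31.3 -203.   342.1]
0.03 TCP [0.4525 0.3427 0.3792] transl [ -17.6 -155.   339.7]
0.01 TCP [0.458  0.3417 0.36  ] transl [ -12.2 -135.8  338.8]
0.0 TCP [0.4607 0.3413 0.3504] transl [  -9.4 -126.2  338.3]
rot [-0.227  1.611 -2.679] step back along tool: n per mm = [-0.274 -0.961  0.047]
[-0.14  0.44  1.97 -0.    0.73 -0.14]
```

Request:
arm_command:
  steps:
    - {"translation": [0,-5,0],"delta_rot": [0,0,0],"gripper": -1}
    - {"translation": [0,-25,0],"delta_rot": [0,0,0],"gripper": -1}
    - {"translation": [0,-60,0],"delta_rot": [0,0,0],"gripper": -1}
    - {"translation": [0,-100,0],"delta_rot": [0,0,0],"gripper": -1}
    - {"translation": [0,-140,0],"delta_rot": [0,0,0],"gripper": -1}
    - {"translation": [0,-175,0],"delta_rot": [0,0,0],"gripper": -1}
    - {"translation": [0,-200,8],"delta_rot": [0,0,0],"gripper": -1}
    - {"translation": [-3,-203,30],"delta_rot": [0,0,0],"gripper": -1}
    - {"translation": [-6,-203,65],"delta_rot": [0,0,0],"gripper": -1}
    - {"translation": [-9,-203,105],"delta_rot": [-0.04,0.3,-0.5],"gripper": -1}
    - {"translation": [-12,-203,145],"delta_rot": [-0.08,0.6,-1.0],"gripper": -1}
    - {"translation": [-16,-203,185],"delta_rot": [-0.12,0.9,-1.5],"gripper": -1}
    - {"translation": [-20,-203,225],"delta_rot": [-0.16,1.2,-2.0],"gripper": -1}
    - {"translation": [-24,-203,265],"delta_rot": [-0.2,1.4,-2.4],"gripper": -1}
    - {"translation": [-28,-203,300],"delta_rot": [-0.22,1.55,-2.6],"gripper": -1}
    - {"translation": [-30,-203,325],"delta_rot": [-0.227,1.61,-2.68],"gripper": -1}
    - {"translation": [-31,-203,338],"delta_rot": [-0.227,1.61,-2.68],"gripper": -1}
    - {"translation": [-31,-203,342],"delta_rot": [-0.227,1.61,-2.68],"gripper": -1}
    - {"translation": [-31,-203,342],"delta_rot": [-0.227,1.61,-2.68],"gripper": -1}
    - {"translation": [-31,-203,342],"delta_rot": [-0.227,1.61,-2.68],"gripper": -1}

```text
clock: 21.28
position: [0.4395, 0.344, 0.4268]
ee_rot: [-0.689, 0.706, 0.039, 0.158]
wrist_force: [0.4, -0.3, -6.7]
grip_width: 0.175
```

```bash
cat > d.py <<'E'
from h import *
n=np.array([-.2731,.0469,.9609]);n/=np.linalg.norm(n)
up=np.array([0,0,1])-n*n[2]; up/=np.linalg.norm(up)
R=np.stack([up,-n,np.cross(up,-n)],1)
C=np.array([.574,.3218,.1502])
E
python3 - <<'E'
from d import *
s=r.sense();R0=Ro.from_quat(np.roll(s["ee_rot"],-1)).as_matrix()
print(s["clock"],s["wrist_force"].round(2),s["grip_width"],s["joint_positions"].round(2))
T=C-up*.055+n*.2242
print("to contact",((T-s["position"])@R0*1000).round(1),"rot",(Ro.from_matrix(R0.T@R).as_rotvec(degrees=True)/6).round(3))
f=r.grab_frame("side"); cv2.imwrite("pics/side2.png",f["color"])
E
```

```text
21.275 [ 0.42 -0.29 -6.72] 0.174781617155883 [ 0.61  0.23  1.66 -0.23  1.06  0.87]
to contact [-0.7 79.4  0.9] rot [ 0.007 -0.008  0.001]
```

View pics/side2.png

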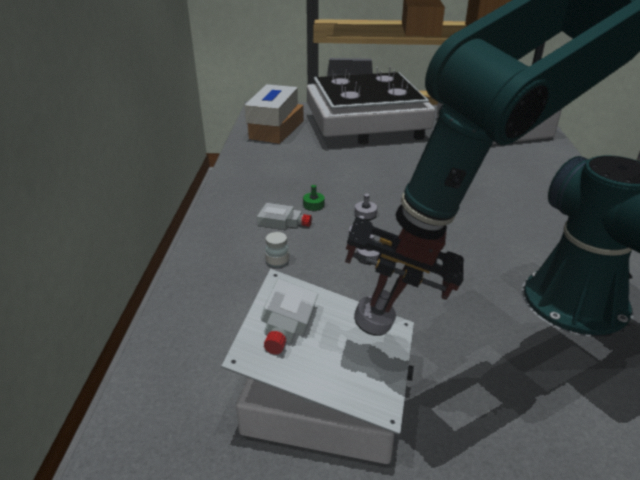

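The stop is held over the lower half of the deck at (375,318), at right angles to the face. I'll lower it in stages.

Request:
arm_command:
  steps:
    - {"translation": [0,20,0],"delta_rot": [0,0,0],"gripper": -1}
    - {"translation": [-0.7,45,0.9],"delta_rot": [0,0,0],"gripper": -1}
    - {"translation": [-0.7,62,0.9],"delta_rot": [0,0,0],"gripper": -1}
    - {"translation": [-0.7,70,0.9],"delta_rot": [0,0,0],"gripper": -1}
    - {"translation": [-0.7,73,0.9],"delta_rot": [0,0,0],"gripper": -1}
    - {"translation": [-0.7,73,0.9],"delta_rot": [0,0,0],"gripper": -1}
    - {"translation": [-0.7,73,0.9],"delta_rot": [0,0,0],"gripper": -1}

```text
clock: 22.2
position: [0.459, 0.3427, 0.3573]
ee_rot: [-0.689, 0.706, 0.04, 0.159]
wrist_force: [0.8, 0.2, -7.8]
grip_width: 0.176
```

Run:
```python
from d import *
s=r.sense();R0=Ro.from_quat(np.roll(s["ee_rot"],-1)).as_matrix()
print(s["clock"],s["wrist_force"].round(2),s["ft_torque"].round(3))
T=C-up*.055+n*.2242
print("to contact",((T-s["position"])@R0*1000).round(1),"rot",(Ro.from_matrix(R0.T@R).as_rotvec(degrees=True)/6).round(3))
f=r.grab_frame("side");P=cloud(f)
Q=(P-C)@np.stack([up,np.cross(n,up),n],1)
m=(np.abs(Q[...,0]+.055)<.045)&(np.abs(Q[...,1])<.05)&(Q[...,2]>.022)&(Q[...,2]<.045)
S=Q[m]; c,nn=plane(S)
for k in range(4):
    S2=S[np.abs((S-c)@nn)<.003]; c,nn=plane(S2)
print("disc top plane in deck frame",c.round(4),nn.round(3),len(S),len(S2))
cv2.imwrite("pics/side3.png",cv2.resize(f["color"][240:440,220:460],None,fx=3,fy=3,interpolation=2))
```

```text
22.2 [ 0.82  0.16 -7.77] [ 0.07   0.469 -0.015]
to contact [-0.1  7.2 -1.2] rot [-0.011 -0.001  0.015]
disc top plane in deck frame [-0.0524  0.0098  0.0363] [0.001 0.006 1.   ] 788 550
```

View pics/side3.png

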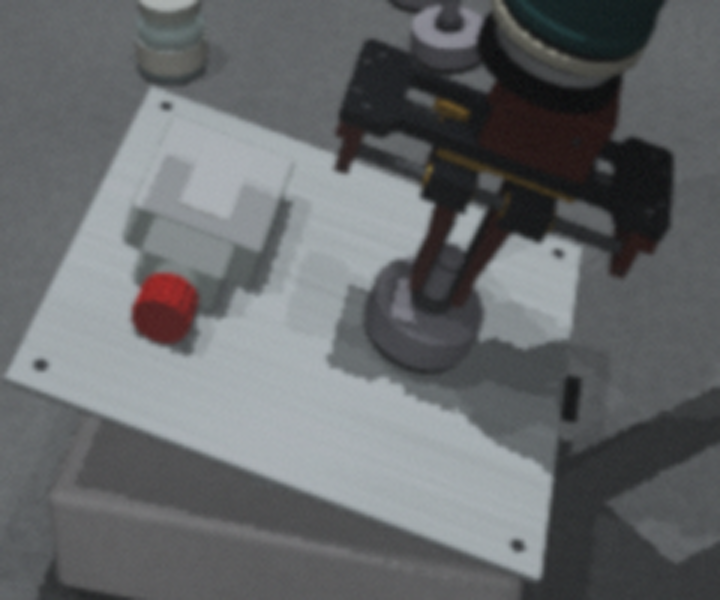

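The disc is parallel to the deck within 0.4° and its underside is about 7 mm above the face. The flask is clear of the gripper.

Request:
arm_command:
  steps:
    - {"translation": [0,2,-0.5],"delta_rot": [0,0,0],"gripper": -1}
    - {"translation": [0,4,-1],"delta_rot": [0,0,0],"gripper": -1}
    - {"translation": [0,5.5,-1],"delta_rot": [0,0,0],"gripper": -1}
    - {"translation": [0,6.3,-1],"delta_rot": [0,0,0],"gripper": -1}
    - {"translation": [0,6.3,-1],"delta_rot": [0,0,0],"gripper": -1}

```text
clock: 22.88
position: [0.4604, 0.3412, 0.3505]
ee_rot: [-0.689, 0.706, 0.039, 0.158]
wrist_force: [0.5, 0.3, -7.2]
grip_width: 0.175
```

Request:
arm_command:
  steps:
    - {"translation": [0,0.3,0],"delta_rot": [0,0,0],"gripper": -1}
    - {"translation": [0,0.6,0],"delta_rot": [0,0,0],"gripper": -1}
    - {"translation": [0,0.6,0],"delta_rot": [0,0,0],"gripper": -1}

```text
clock: 23.25
position: [0.4605, 0.3412, 0.3503]
ee_rot: [-0.689, 0.706, 0.039, 0.158]
wrist_force: [-2.4, -0.2, -1.4]
grip_width: 0.174
```

Request:
arm_command:
  steps:
    - {"translation": [0,0.2,0],"delta_rot": [0,0,0],"gripper": -1}
    - {"translation": [0,0.2,0],"delta_rot": [0,0,0],"gripper": -1}

```text
clock: 23.5
position: [0.4605, 0.3412, 0.3503]
ee_rot: [-0.689, 0.706, 0.039, 0.158]
wrist_force: [-4.5, -0.7, 2.1]
grip_width: 0.171
```

Request:
arm_command:
  steps:
    - {"translation": [0,0,0],"delta_rot": [0,0,0],"gripper": -0.5}
    - {"translation": [0,0,0],"delta_rot": [0,0,0],"gripper": 0}
    - {"translation": [0,0,0],"delta_rot": [0,0,0],"gripper": 0}
    - {"translation": [0,0,0],"delta_rot": [0,0,0],"gripper": 0}
    - {"translation": [0,-10,0],"delta_rot": [0,0,0],"gripper": 0}
    - {"translation": [0,-40,0],"delta_rot": [0,0,0],"gripper": 0}
    - {"translation": [0,-80,0],"delta_rot": [0,0,0],"gripper": 0}
    - {"translation": [0,-120,0],"delta_rot": [0,0,0],"gripper": 0}
    - {"translation": [0,-150,0],"delta_rot": [0,0,0],"gripper": 0}
    - {"translation": [0,-150,-150],"delta_rot": [0,0,0],"gripper": 0}
    - {"translation": [0,-150,-150],"delta_rot": [0,0,0],"gripper": 0}
    - {"translation": [0,-150,-150],"delta_rot": [0,0,0],"gripper": 0}

```text
clock: 25.0
position: [0.3927, 0.1981, 0.4944]
ee_rot: [-0.689, 0.706, 0.039, 0.159]
wrist_force: [0.9, 0.0, 0.7]
grip_width: 0.5
```

Run:
```python
from d import *
def chk(F):
    f=r.grab_frame(F);P=cloud(f)
    Q=(P-C)@np.stack([up,np.cross(n,up),n],1)
    m=(np.abs(Q[...,0]+.055)<.06)&(np.abs(Q[...,1])<.06)&(Q[...,2]>.02)&(Q[...,2]<.045)
    S=Q[m]; c,nn=plane(S)
    for k in range(4):
        S2=S[np.abs((S-c)@nn)<.003]; c,nn=plane(S2)
    (a,b),rad=cv2.minEnclosingCircle((S2[:,:2]*1000).astype(np.float32))
    print(r.sense()["clock"],F,"disc",(round(a,1),round(b,1),round(rad,1)),"z",c[2].round(4),"n",nn.round(3),len(S2))
    return f
f=chk("side"); g=chk("top")
f=chk("side")
cv2.imwrite("pics/side4.png",f["color"]);cv2.imwrite("pics/top4.png",g["color"])
P=cloud(g)
for l in("stop_a","jar","spare_flask","flask"):
    for d in r.cut_out(l,"top"):print(l,np.round(d["centre"]),round(d["confidence"],2),np.nanmedian(P[d["region"]],0).round(3))
print(r.sense()["wrist_force"])
```

```text
25.05 side disc (-54.2, -1.1, 33.9) z 0.0293 n [-0.008  0.007  1.   ] 639
25.1 top disc (-53.0, 0.1, 33.5) z 0.0289 n [0.014 0.011 1.   ] 414
25.15 side disc (-55.0, -1.3, 34.0) z 0.0293 n [0.003 0.006 1.   ] 633
stop_a [359. 300.] 0.88 [ 0.486 -0.141  0.029]
stop_a [443. 300.] 0.83 [ 0.493 -0.351  0.029]
stop_a [392. 292.] 0.71 [ 0.509 -0.23   0.029]
stop_a [157. 291.] 0.7 [0.518 0.327 0.165]
stop_a [457. 238.] 0.58 [ 0.646 -0.396  0.029]
jar [348. 210.] 0.94 [ 0.717 -0.109  0.074]
spare_flask [422. 206.] 0.56 [ 0.734 -0.298  0.033]
flask [170. 231.] 0.88 [0.649 0.29  0.205]
[ 0.1587938  -0.14393459 -0.22762233]
```

View pics/side4.png

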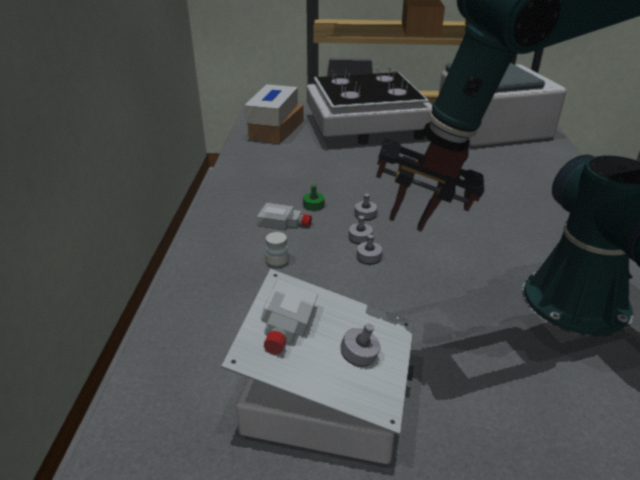

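View pics/top4.png

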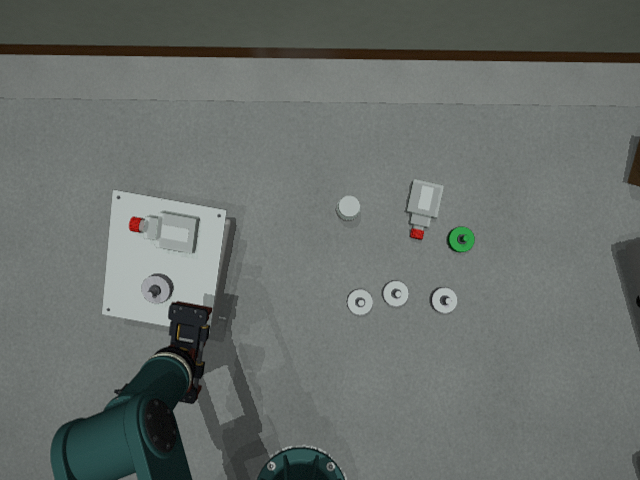

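The stop sits flat on the deck, at side (361,346) and top (157,290). The three slick stops stand on the bench at top (359,300), (396,293) and (443,300), and everything else is unmoved.

```bash
python3 -c "
from plant import r
print(r.finish_job())"
```

```text
the job is handed in; nothing more can be done
None
```

The one stop that grips now sits flat on the lower half of the platform. The three slick ones are standing on the bench, and I handed the job in at about 25 s.

**Drag test:** I drew each stop by its post about 48–50 mm across the bench, towards the robot, and released it there. Positions are from the first top picture.

| Stop | Drag readings while sliding |
|---|---|
| (444,281) | 0.5–0.8 N, part of its weight lifted |
| (396,274) | 0.8–1.2 N |
| (360,282) | 0.4–2.0 N |
| (302,289) | 1.0–3.1 N, with 3–7 N of its weight lifted |

The last one is the gripper. Its 3.1 N came with about 3 N of its weight carried, which works out to about 5 N under full weight.

**Placing:** I set it on the platform with about 10 N of contact force and let go. After release it sat about 54 mm down-slope of the middle and within about 1 mm of midway across. It lay flat to within about 1° and had not moved between three pictures over 0.1 s.

**Other checks:** The jar, both flasks and the green look-alike measured at the same positions as at the start. The arm ended clear of everything.

**What was less than ideal:**
- **Vertical force:** it was not exactly zero during the draws. It ranged from about 2 N pressing to 3 N lifting on the slick stops.
- **The gripping stop:** it was nearly lifted at 6–7 N in two readings. It was also pressed with about 5 N for a moment mid-draw while I corrected the height.
- **Force noise:** single readings vary by about 0.5–1 N. The 2.0 N reading on the stop at (360,282) is just above the 1.8 N limit for slick, but its mean of about 1.2 N is well within it.

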